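# Clamp a block of cheese for the wire cut

### The arm

A 6-joint arm with a two-finger parallel gripper is mounted at the origin on the work surface. World frame = base frame: x ahead of the robot, y to its left, z up, the work surface at z = 0. Lengths are in m, angles in rad, forces in N, time in s.
With the tool pointing down it reaches from about 0.375 to 0.75 m from the base axis. Payload 9 kg.
Tool frame: the origin (TCP) lies midway between the tips of the shut fingers; the grasp point (between the pads) lies 19 mm behind it; z points along the fingers, y is the line along which they close (so a half turn about z gives the same grasp; the last joint's range is limited). The gripper opens to 85 mm and grips with 20 to 120 N. Pads are 22 mm wide; open, the fingers measure 114 mm over their backs; the gripper's body (76 mm by 85 mm) begins 54 mm behind the grasp point. The pads swing forward as they close: fully open they stand 13 mm farther back than shut.
Start: joints at [1.025, 0.104, 0.097, 1.564, 0, 1.353], TCP at [0.193, 0.568, 0.196] pointing down, gripper open.
Joint ranges: [-2.99, 2.99], [-0.84, 1.86], [-1.1, 1.16], [-1.84, 2.11], [-1.51, 1.56], [-3.14, 3.14]. Speed limits (rad/s): [2.22, 2.22, 2.57, 3.14, 3.14, 3.14].

### API

Orientations are given as a unit quaternion [w, x, y, z].
In Python, from workcell import ctrl gives the robot as it stands.
- The arm moves only by the shell command python3 -m inch 'ROWS' [OPENING] [FORCE]. ROWS is JSON, a list that holds one entry, the list of rows, each a list of 6 numbers: the shift along the tool's x, y, z in units of 200 mm (1.0 is 200 mm), then the turn, a rotation vector about the tool's x, y, z in units of 30 degrees (1.0 is 30 degrees). A call has 1 to 5 rows; each row shifts and turns the commanded pose from where the row before left it, along the tool's axes as they then stand; what a row does not reach is not made up. A row lasts 1/12 s, in which the tool goes at most 41.7 mm and 7.16 degrees, less where a joint would pass 70% of its speed; a pose out of reach is approached as far as the arm can. A call with a number of a shift or a turn outside -1 to 1 is refused whole. A call with a gripper value outside its range is refused whole. OPENING is the opening, from 0 (shut) to 1 (fully open), set as the call begins (- or left out, the last holds). The fingers move at their own pace and stop on an object; FORCE is the grip in N (left out, the last holds). Time passes only in rows, so rows that do not move let the fingers close. It gives the time, the measured TCP pose, the force, the opening and the grip force at its end, in the units of the state.
- ctrl.sense(): the state, without advancing time (a new reading comes with each control period).
- ctrl.snapshot(name): name is "scene" or "top"; returns the picture (384x512x3 uint8, red, green, blue); there is no depth.
- ctrl.get_calibration(name): a dict with "fx", "fy", "cx", "cy" (pixels), "pose" (4x4, takes a point from camera to world coordinates). Camera axes: x right, y down, z forward; pixel columns grow to the right and rows downward; lengths in m; the calibration is good to about 2 mm. A picture is of the moment at which its call begins. get_calibration takes no time and is no camera call.
- ctrl.close_job(): hands the job in; it is judged then, once.
The state is a dict: "clock": time; "q": joint angles; "qvel": joint speeds; "joint_efforts": joint torques, N m; "tool_pos": TCP position; "tcp_rot": TCP orientation; "ft_force": force on the tool from outside, world axes, zero at the start; "wrist_torque": the same for the moment, N m; "grip_width": finger opening in m; "grip_force": force on a finger pad.
Only numpy, scipy, OpenCV 4.12 (cv2) and the standard library are available. Lean on these libraries where they do the work, as an engineer would, in place of code of your own. Each camera call takes 0.05 s, during which the arm holds its last target. There are 200 camera calls.

### The job

Take the block of cheese from the counter and stand it on the cutting board between the open jaws of the one-hand clamp, its long side running from jaw to jaw, and let go of it. Then pump the clamp's trigger until the jaws close on the cheese and hold it snugly, the soft pad pressed in by a few millimetres but the cheese not crushed; move the jaw with the trigger only and leave the other goods where they are. Finish holding: stop with the gripper still squeezing the trigger and the cheese firm between both pads, ready to be cut.

Things in the scene. Friction and masses are not known exactly. Their poses are not given: they have to be found in the camera images.
- cheese: The block of firm pale cheese with a few eyes (holes), the only rectangular one: 44 mm (its x) by 90 mm (its y) by 55 mm high, about 0.24 kg. Origin at the centre of its underside. It stands alone on the counter; pick it up across its 44 mm width (any grip force is all right for that). A pad pressing on it with more than 22 N crushes it.
- clamp_board: Beech cutting board, 15 mm thick, fixed, with a one-hand bar clamp bolted flat on it. Origin on the counter under the middle of the clamp's body; board x -125 to 60, y -75 to 215 mm. The clamp's steel bar (18 mm wide, mid-height 43 mm) runs along y through x = 0, its jaws reach to -x, its grip and trigger to +x. Its body, within 36 mm of the origin (50 mm to -y), is 70 mm high.
- fixed_pad (a point): Centre of the face of the fixed jaw's hard pad, at x -70, y 36, z 43 mm in the board's frame, looking to its +y. Both pads are 40 mm wide, 34 mm high; both jaws end at x = -104 mm and span 29 to 57 mm above the counter. The cheese goes with its y along the board's y, centred on x = -70 mm, underside on the board, between the pads.
- moving_pad (a point): Centre of the face of the soft pad in the far jaw, which sits on the bar's +y end: x -70, z 43 mm in the board's frame, looking to its -y. At the start the pads stand 112 to 138 mm apart. Pumping draws it towards the fixed pad.
- bar (a joint): How far the bar and far jaw are drawn in, m: 0 = fully open (142 mm between pads), up to 0.090. A pawl on the trigger pulls the bar by its teeth (2.8 mm apart): a full squeeze draws it in by about 5.6 mm (0.4 mm per 0.01 rad, after about 3 mm of slack until the pawl finds a tooth). Released, a brake of about 12 N keeps it there; it does not go back by itself.
- pad (a joint): How far the soft pad is pressed into its cup, m: 0 = free, 0.009 = bottomed. It gives 3 N per mm: 0.0035 is a good snug 10 N; below 0.0014 (4 N) the cheese is loose, above 0.006 (19 N) it is held too hard.
- trigger (a joint): Trigger angle, rad: 0 = released (it springs back by itself), 0.225 = fully squeezed. Its pin is at x -13, y 6 mm in the board's frame. At the finger place it takes about 2.5 N for the spring, 6 N more for the brake while the bar moves, and 1 N more for each 2 N on the cheese. Let go while the cheese is held, the brake keeps up to about 12 N on it.
- trigger_face (a point): Finger place: middle of the trigger's outer face, which looks to +y of the board, 67 mm from the bar, 43 mm above the counter. In a full squeeze it moves 18 mm towards the grip, from y = 24 to 6 mm in the board's frame. The trigger is 26 mm high, 10 mm thick; it stands clear of the counter, which is open beside it.
- grip_back (a point): Middle of the pistol grip's outer (palm) face, fixed, at x 67, y -24, z 43 mm in the board's frame, looking to its -y; 28 mm high. Over trigger and grip together it measures 48 mm released, 30 mm fully squeezed; the grip ends at x = 134 mm, the trigger at 118 mm.
- wheel: Bystander: small waxed wheel of cheese, 78 mm across, 36 mm high.
- truckle: Bystander: small upright drum of grey-rinded cheese, 60 mm across, 60 mm high.
- wedge: Bystander: wedge of pale cheese, 105 mm long, 50 mm high.
- ticket: Bystander: oak ticket block with a blank paper card, 58 mm high.
- tub: Bystander: white plastic tub, 96 mm across, 66 mm high.
- jar: Bystander: jar with a metal lid, 62 mm across, 85 mm high.
- knife: Bystander: cheese knife lying flat, about 240 mm long.
Mind the look-alikes: they are no part of the job. Leave any blue or purple look-alike of the cheese alone.

How it is judged:
By the outcome, as a careful person would: the job done as asked, in the order asked, and still so for the second after the job is handed in, while the arm keeps its last pose, push and grip.
It also fails if it takes over 70 s, if anything falls off the work surface, if the arm or the gripper's body presses on something with over 40 N, if the wrist force passes 120 N, or if a joint passes its speed limit or range.

## Working session

There is one attempt and no reset: what is moved stays moved. The work goes in short steps, Python scripts to look and compute and a shell command to move; the robot and the scene stay as the last step left them, time stands still between calls to the robot, and variables do not carry over. Pictures are saved under pics/ and viewed, at most 10 in all, crops included, and the job is handed in when it is done.

```bash
mkdir -p pics; ls
python3 - <<'E'
from workcell import ctrl
import cv2,numpy as np
np.set_printoptions(precision=4,suppress=True)
for n in("scene","top"):
    im=ctrl.snapshot(n); cv2.imwrite(f"pics/{n}0.png",im[...,::-1]); c=ctrl.get_calibration(n); print(n,c["fx"],c["fy"],c["cx"],c["cy"]);print(np.array(c["pose"]))
print(ctrl.sense())
E
```

```text
pics
scene 491.19051439997907 491.19051439997907 258.818468550174 189.90670419919908
[[-0.1151  0.7832 -0.6111  1.3696]
 [ 0.9933  0.0867 -0.076   0.1224]
 [-0.0066 -0.6157 -0.7879  1.1598]
 [ 0.      0.      0.      1.    ]]
top 379.7227663989737 379.7227663989737 252.44473807533834 193.4660671796732
[[-0.0205 -0.9886  0.1492  0.3706]
 [-0.9998  0.0197 -0.0071  0.0336]
 [ 0.0041 -0.1493 -0.9888  1.0631]
 [ 0.      0.      0.      1.    ]]
{'clock': 0.1, 'q': array([ 1.0253,  0.1046,  0.0965,  1.5639, -0.    ,  1.3531]), 'qvel': array([ 0.0001, -0.0002,  0.0028,  0.0014, -0.0002, -0.0011]), 'joint_efforts': array([  0.005 , -55.8207,  50.472 ,   0.0131,  -0.0002,   0.    ]), 'tool_pos': array([0.193 , 0.5677, 0.1952]), 'tcp_rot': array([-0.0002,  0.1632,  0.9866, -0.0006]), 'ft_force': array([-0.2095, -0.1357, -0.115 ]), 'wrist_torque': array([ 0.0149, -0.0457,  0.0137]), 'grip_force': 0.0, 'grip_width': 0.08548409686249474}
```

View pics/top0.png

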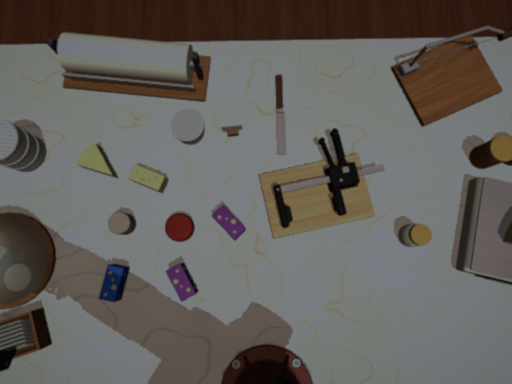

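View pics/scene0.png

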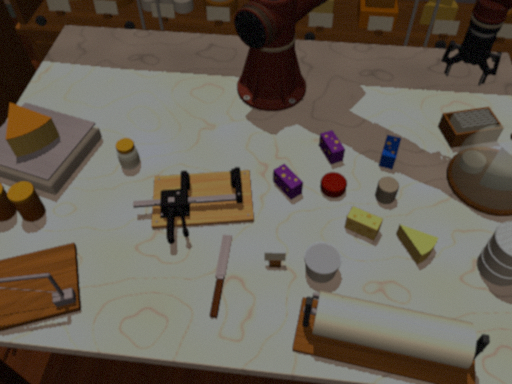

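```bash
cat > h.py <<'E'
from workcell import ctrl
import cv2,numpy as np
np.set_printoptions(precision=4,suppress=True)
def ray(n,uv,z):
    c=ctrl.get_calibration(n);T=np.array(c["pose"]);uv=np.atleast_2d(uv).astype(float)
    d=np.c_[(uv[:,0]-c["cx"])/c["fx"],(uv[:,1]-c["cy"])/c["fy"],np.ones(len(uv))]@T[:3,:3].T
    return (T[:3,3]+d*((z-T[2,3])/d[:,2:]))[:,:2]
def proj(n,P):
    c=ctrl.get_calibration(n);T=np.array(c["pose"]);p=(np.atleast_2d(P)-T[:3,3])@T[:3,:3]
    return np.c_[p[:,0]/p[:,2]*c["fx"]+c["cx"],p[:,1]/p[:,2]*c["fy"]+c["cy"]]
E
python3 - <<'E'
from h import *
for n,bw,cw in(("top",(240,115,400,250),(70,135,180,200)),("scene",(125,155,275,250),(320,190,450,270))):
    im=cv2.imread(f"pics/{n}0.png");h=cv2.cvtColor(im,cv2.COLOR_BGR2HSV)
    for lab,w,z,hr in(("board",bw,.015,((12,70,60),(24,255,255))),("cheese",cw,.055,((24,90,70),(36,255,255)))):
        m=np.zeros(h.shape[:2],np.uint8);x0,y0,x1,y1=w
        m[y0:y1,x0:x1]=cv2.inRange(h[y0:y1,x0:x1],*hr)
        m=cv2.morphologyEx(m,cv2.MORPH_OPEN,np.ones((2,2)))
        cs=cv2.findContours(m,cv2.RETR_EXTERNAL,cv2.CHAIN_APPROX_NONE)[0]
        for c in cs:
            if cv2.contourArea(c)<80: continue
            r=cv2.minAreaRect((ray(n,c[:,0],z)*1000).astype(np.float32));print(n,lab,cv2.contourArea(c),r)
        if lab=="board":
            P=np.vstack([c[:,0] for c in cs if len(c)>15]);r=cv2.minAreaRect((ray(n,P,z)*1000).astype(np.float32));print(n,"BOARD",r);print(cv2.boxPoints(r))
im=cv2.imread("pics/top0.png");s=cv2.imread("pics/scene0.png")
f=lambda a,w,k:cv2.resize(a[w[1]:w[3],w[0]:w[2]],None,fx=k,fy=k,interpolation=cv2.INTER_CUBIC)
A=[f(im,(250,120,390,245),4),f(s,(130,155,260,250),4)]
W=max(a.shape[1] for a in A)
B=[f(im,(120,155,180,200),5),f(s,(335,195,395,245),5)]
def row(L):
    H=max(a.shape[0] for a in L);return np.hstack([cv2.copyMakeBorder(a,0,H-a.shape[0],0,0,0) for a in L])
C=np.clip(cv2.resize(row(A),None,fx=.73,fy=.73).astype(float)*1.7,0,255);cv2.imwrite("pics/c1.png",C);
cv2.imwrite("pics/c2.png",np.clip(row(B)*1.3,0,255));print(C.shape)
E
```

```text
top board 4249.5 ((519.2482299804688, -153.48828125), (183.1402130126953, 287.1756591796875), 11.358777046203613)
top board 118.0 ((610.91552734375, -262.18896484375), (45.517765045166016, 37.29072570800781), 14.652849197387695)
top BOARD ((519.374267578125, -153.814453125), (183.25885009765625, 287.86492919921875), 11.358776092529297)
[[ 401.1918  -30.7478]
 [ 457.8874 -312.9743]
 [ 637.5568 -276.8811]
 [ 580.8612    5.3454]]
scene board 237.0 ((610.6298828125, -257.0335998535156), (83.1749038696289, 42.07660675048828), 14.245960235595703)
scene board 429.0 ((501.87908935546875, -258.6361999511719), (91.9102554321289, 79.54383850097656), 10.659295082092285)
scene board 945.5 ((476.491943359375, -128.65545654296875), (90.4903335571289, 138.2207489013672), 11.476364135742188)
scene board 1652.5 ((523.074951171875, -99.30308532714844), (191.40756225585938, 193.11566162109375), 11.20660400390625)
scene BOARD ((532.595703125, -146.23345947265625), (194.05921936035156, 290.0506896972656), 10.701067924499512)
[[ 410.3245  -21.7471]
 [ 464.1825 -306.7536]
 [ 654.8669 -270.7198]
 [ 601.0089   14.2867]]
scene cheese 471.5 ((624.3343505859375, 463.6265563964844), (98.40097045898438, 67.6208724975586), 29.227989196777344)
scene cheese 356.0 ((580.5106811523438, 315.8432312011719), (87.98567962646484, 42.37063217163086), 68.1086654663086)
(365, 788, 3)[ WARN:0@0.086] global loadsave.cpp:1063 imwrite_ Unsupported depth image for selected encoder is fallbacked to CV_8U.
```

View pics/c1.png

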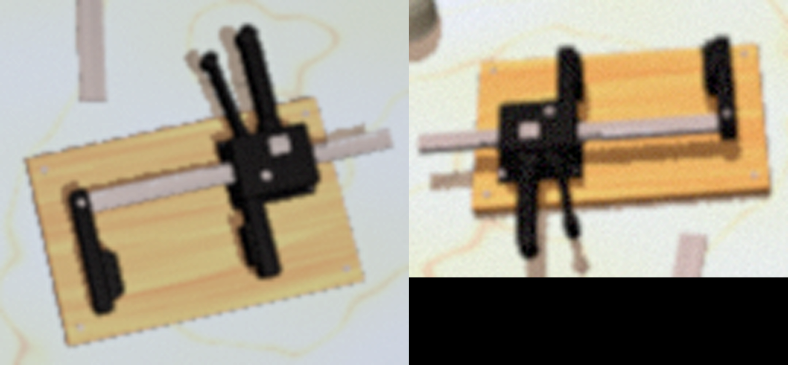

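View pics/c2.png

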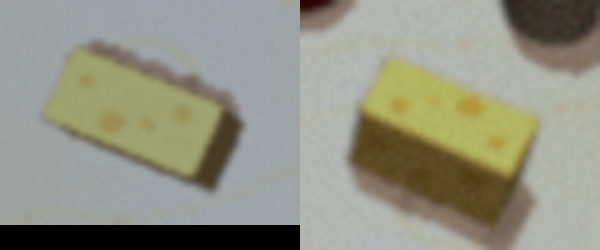

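c1 shows the board, with the far jaw on the left (top view), the body at about (343,177) in the full picture, and trigger and grip towards +x. c2 shows the yellow cheese, its top face bright, at about (148,177) in the top picture. I'll check both fits by projecting known points, then move.

```bash
cat >> h.py <<'E'
TH=np.radians(11.36);EX=np.array([np.cos(TH),np.sin(TH)]);EY=np.array([-EX[1],EX[0]])
C0=np.array([.5194,-.1538]);O=C0+.0325*EX-.070*EY
def bw(x,y): return O+x/1000*EX+y/1000*EY
def go(x,y,z,yaw):
    from scipy.spatial.transform import Rotation as R
    s=ctrl.sense();q=s["tcp_rot"];M=R.from_quat([q[1],q[2],q[3],q[0]]).as_matrix()
    a=np.radians(yaw);ty=np.array([np.cos(a),np.sin(a),0]);tz=np.array([0,0,-1.]);G=np.c_[np.cross(ty,tz),ty,tz]
    rv=R.from_matrix(M.T@G).as_rotvec(degrees=True)/30
    d=np.array([x,y,z])-s["tool_pos"]
    print("turn units",rv,"| shift units after turn",G.T@d/.2,"now",M.T@d/.2)
E
python3 - <<'E'
from h import *
for n,cw in(("top",(120,155,175,200)),("scene",(340,200,390,245))):
    im=cv2.imread(f"pics/{n}0.png");h=cv2.cvtColor(im,cv2.COLOR_BGR2HSV);x0,y0,x1,y1=cw
    m=np.zeros(h.shape[:2],np.uint8);m[y0:y1,x0:x1]=cv2.inRange(h[y0:y1,x0:x1],(15,60,105 if n=="top" else 120),(45,255,255))
    c=max(cv2.findContours(m,cv2.RETR_EXTERNAL,cv2.CHAIN_APPROX_NONE)[0],key=cv2.contourArea)
    print(n,cv2.contourArea(c),cv2.minAreaRect((ray(n,c[:,0],.055)*1000).astype(np.float32)))
pts=[(134,-13,43),(118,15,43),(67,24,43),(67,-24,43),(-104,36,57),(-104,29,29),(36,36,70),(-36,36,70),(36,-50,70),(-36,-50,70),(-125,215,15),(60,215,15),(-125,-75,15),(60,-75,15)]
A=[]
for n,w in(("top",(250,120,390,245)),("scene",(130,155,260,250))):
    im=cv2.imread(f"pics/{n}0.png");k=5;a=np.clip(cv2.resize(im[w[1]:w[3],w[0]:w[2]],None,fx=k,fy=k).astype(float)*1.6,0,255).astype(np.uint8)
    for x,y,z in pts:
        p=proj(n,[*bw(x,y),z/1000])[0];cv2.circle(a,tuple(int(v) for v in ((p-np.array(w[:2])+.5)*k)),3,(0,0,255),-1)
    A.append(cv2.resize(a,None,fx=.57,fy=.57))
H=max(a.shape[0] for a in A);cv2.imwrite("pics/ov.png",np.hstack([cv2.copyMakeBorder(a,0,H-a.shape[0],0,0,0) for a in A]))
print(O,bw(-70,87),bw(67,-9))
E
```

```text
top 452.0 ((573.6928100585938, 312.05084228515625), (86.76636505126953, 42.088565826416016), 66.96011352539062)
scene 368.5 ((574.8702392578125, 313.91888427734375), (89.16287231445312, 42.81678771972656), 66.51829528808594)
[ 0.5651 -0.216 ] [ 0.4793 -0.1445] [ 0.6325 -0.2117]
```

View pics/ov.png

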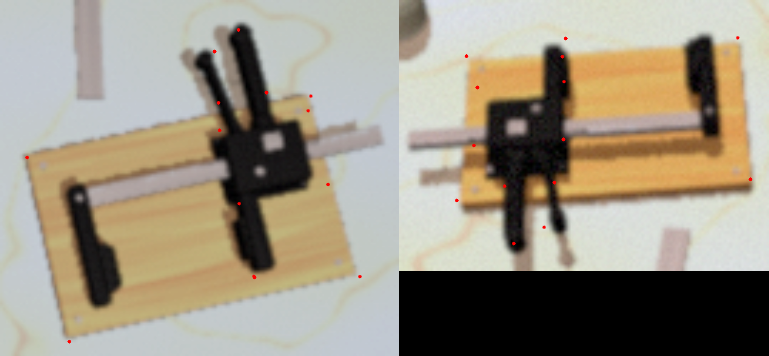

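The overlay fits in the top view, but the scene view sits about 2 px up and left, so I'll refine the board with edge-line fits in both views. Meanwhile I start the turn towards the cheese (+85.5 deg world, which is -z of the tool).

```bash
R='[0,0,0,0,0,-0.22]'
python3 -m inch '[[[0,0,0,0,0,-0.22],[0,0,0,0,0,-0.22],[0,0,0,0,0,-0.22],[0,0,0,0,0,-0.22],[0,0,0,0,0,-0.22]]]' 1 >/dev/null
python3 -m inch '[[[0,0,0,0,0,-0.22],[0,0,0,0,0,-0.22],[0,0,0,0,0,-0.22],[0,0,0,0,0,-0.22],[0,0,0,0,0,-0.22]]]' >/dev/null
python3 -m inch '[[[0,0,0,0,0,-0.22],[0,0,0,0,0,-0.22],[0,0,0,0,0,-0.21],[0,0,0,0,0,0]]]'
python3 - <<'E'
from h import *
go(.5743,.3130,.15,156.7)
# board edges: points on the contour near each predicted edge, line fitted in world at z=15 mm
for n,w,V in(("top",(240,115,400,250),60),("scene",(125,155,275,250),100)):
    im=cv2.imread(f"pics/{n}0.png");h=cv2.cvtColor(im,cv2.COLOR_BGR2HSV)
    print(n,"V of board",np.percentile(h[...,2][(cv2.inRange(h,(12,70,60),(24,255,255))>0)&(np.indices(h.shape[:2])[1]<400)],[10,50,90]))
    x0,y0,x1,y1=w;m=np.zeros(h.shape[:2],np.uint8);m[y0:y1,x0:x1]=cv2.inRange(h[y0:y1,x0:x1],(10,70,V),(25,255,255))
    cs=cv2.findContours(m,cv2.RETR_EXTERNAL,cv2.CHAIN_APPROX_NONE)[0];P=np.vstack([c[:,0] for c in cs if len(c)>20])
    B=(ray(n,P,.015)-O)*1000;b=np.c_[B@EX,B@EY]
    for lab,ax,val,lo,hi in(("x-125",0,-125,-60,200),("x60",0,60,50,200),("y-75",1,-75,-110,-30),("y215",1,215,-110,45)):
        s=b[(abs(b[:,ax]-val)<14)&(b[:,1-ax]>lo)&(b[:,1-ax]<hi)]
        if len(s)<5: print(lab,len(s));continue
        p=np.polyfit(s[:,1-ax],s[:,ax],1)
        for _ in range(3):
            r=s[:,ax]-np.polyval(p,s[:,1-ax]);s=s[abs(r)<3.5];p=np.polyfit(s[:,1-ax],s[:,ax],1)
        print(n,lab,len(s),"at mid %.1f slope %.2f deg"%(np.polyval(p,70 if ax==0 else -32),np.degrees(np.arctan(p[0]))))
    # bar: bright grey pixels along the bar
    g=(h[...,1]<60)&(h[...,2]>90);v,u=np.nonzero(g);Q=(ray(n,np.c_[u,v],.046)-O)*1000;q=np.c_[Q@EX,Q@EY]
    k=(abs(q[:,0])<14)&(q[:,1]>50)&(q[:,1]<130);s=q[k]
    if len(s)>8:
        p=np.polyfit(s[:,1],s[:,0],1);print(n,"bar",len(s),"x at y90 %.1f slope %.2f"%(np.polyval(p,90),np.degrees(np.arctan(p[0]))), "width~",np.ptp(s[abs(s[:,1]-90)<4][:,0]))
E
```

```text
clock: 1.27
tool_pos: [0.1931, 0.5679, 0.1955]
tcp_rot: [-0.0, -0.552, 0.834, -0.0]
ft_force: [0.8, 0.1, 0.2]
grip_width: 0.0851
grip_force: 0.0
turn units [ 0.0002 -0.0013  0.01  ] | shift units after turn [ 0.4165 -2.2548  0.2274] now [ 0.4282 -2.2526  0.2275]
top V of board [ 74. 118. 120.]
top x-125 92 at mid -119.3 slope 0.05 deg
top x60 51 at mid 60.2 slope 0.31 deg
top y-75 28 at mid -69.6 slope 0.03 deg
top y215 54 at mid 214.6 slope -0.07 deg
top bar 198 x at y90 3.1 slope 0.94 width~ 17.289453466277887
scene V of board [ 62.  98. 138.]
scene x-125 65 at mid -116.2 slope -0.07 deg
scene x60 53 at mid 64.7 slope -0.34 deg
scene y-75 21 at mid -70.8 slope 0.17 deg
scene y215 41 at mid 215.0 slope -0.24 deg
scene bar 119 x at y90 4.4 slope 0.64 width~ 14.28344552480447
```

Top view and scene view put the board about +3.8 mm in x and +2.3 mm in y from my first estimate. I apply that and move above the cheese.

```bash
sed -i 's/^C0=.*/&\nC0=C0+.0038*EX+.0023*EY/' h.py
python3 -m inch '[[[0.0355,-0.188,0.019,0,0,0],[0.0355,-0.188,0.019,0,0,0],[0.0355,-0.188,0.019,0,0,0],[0.0355,-0.188,0.019,0,0,0],[0.0355,-0.188,0.019,0,0,0]]]' >/dev/null
python3 -m inch '[[[0.0355,-0.188,0.019,0,0,0],[0.0355,-0.188,0.019,0,0,0],[0.0355,-0.188,0.019,0,0,0],[0.0355,-0.188,0.019,0,0,0],[0.0355,-0.188,0.019,0,0,0]]]' >/dev/null
python3 -m inch '[[[0.0355,-0.188,0.019,0,0,0],[0.0355,-0.188,0.019,0,0,0],[0,0,0,0,0,0],[0,0,0,0,0,0]]]'
python3 - <<'E'
from h import *
go(.5743,.3130,.014,156.7);print(bw(-70,87),bw(67,-9))
E
```

```text
clock: 2.43
tool_pos: [0.5749, 0.3097, 0.149]
tcp_rot: [-0.001, -0.547, 0.837, 0.0]
ft_force: [-1.7, 0.7, -0.1]
grip_width: 0.0856
grip_force: 0.0
turn units [ 0.0027 -0.0022 -0.012 ] | shift units after turn [-0.014   0.0093  0.675 ] now [-0.0147  0.0085  0.675 ]
[ 0.4793 -0.1445] [ 0.6325 -0.2117]
```

```bash
sed -i 's/^C0=C0+.0038.*/O=O+.0038*EX+.0023*EY/' h.py
python3 -m inch '[[[-0.007,0.005,0.17,0,0,0],[-0.007,0.004,0.17,0,0,0],[0,0,0.17,0,0,0],[0,0,0.1,0,0,0],[0,0,0.065,0,0,0]]]' >/dev/null
python3 -m inch '[[[0,0,0,0,0,0],[0,0,0,0,0,0],[0,0,0,0,0,0],[0,0,0,0,0,0],[0,0,0,0,0,0]]]' 0 40
python3 -m inch '[[[0,0,0,0,0,0],[0,0,0,0,0,0],[0,0,0,0,0,0],[0,0,0,0,0,0],[0,0,0,0,0,0]]]'
python3 - <<'E'
from h import *
print(bw(-70,87),bw(67,-9))
E
```

```text
clock: 3.27
tool_pos: [0.5732, 0.3167, 0.0201]
tcp_rot: [0.001, -0.55, 0.835, 0.002]
ft_force: [-34.1, 4.2, 47.0]
grip_width: 0.0255
grip_force: 23.5
clock: 3.68
tool_pos: [0.5737, 0.3173, 0.0269]
tcp_rot: [0.003, -0.551, 0.835, 0.0]
ft_force: [-37.3, -6.7, 71.0]
grip_width: 0.0003
grip_force: 35.2
[ 0.4826 -0.1415] [ 0.6358 -0.2087]
```

The fingers shut fully with a strong upward force, so something is wrong. I open, lift and look.

```bash
python3 -m inch '[[[0,0,-0.04,0,0,0],[0,0,0,0,0,0],[0,0,0,0,0,0],[0,0,-0.1,0,0,0],[0,0,-0.15,0,0,0]]]' 1
python3 -m inch '[[[0,0,-0.15,0,0,0],[0,0,-0.15,0,0,0],[0,0,-0.15,0,0,0],[0,0,0,0,0,0]]]'
python3 - <<'E'
from h import *
A=[]
for n,w in(("top",(70,110,230,240)),("scene",(300,150,460,280))):
    im=ctrl.snapshot(n)[...,::-1];cv2.imwrite(f"pics/{n}1.png",im);A.append(cv2.resize(im[w[1]:w[3],w[0]:w[2]],None,fx=2.4,fy=2.4,interpolation=cv2.INTER_CUBIC))
cv2.imwrite("pics/l1.png",np.clip(np.hstack(A)*1.5,0,255).astype(np.uint8))
E
```

```text
clock: 4.1
tool_pos: [0.5711, 0.3139, 0.0701]
tcp_rot: [-0.003, -0.55, 0.835, 0.001]
ft_force: [0.5, 0.2, -0.4]
grip_width: 0.0608
grip_force: 0.0
clock: 4.43
tool_pos: [0.5762, 0.3155, 0.1704]
tcp_rot: [0.004, -0.55, 0.835, -0.001]
ft_force: [0.3, -0.2, 1.7]
grip_width: 0.0856
grip_force: 0.0
```

View pics/l1.png

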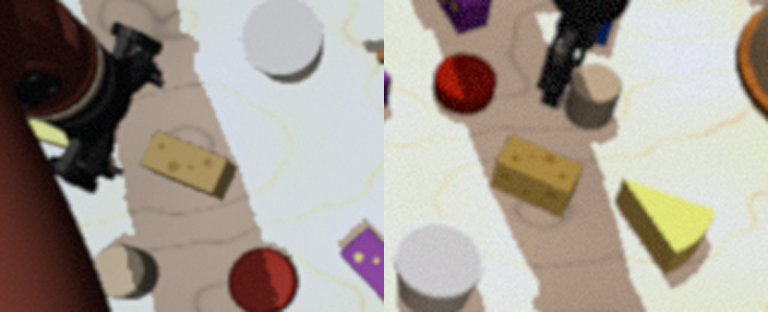

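The cheese is untouched at top (148,179), while the fingers appear well off to its side, at about (117,156). I'll compare where the TCP projects with where the fingers show.

Run:
```python
from h import *
s=ctrl.sense();p=s["tool_pos"];print(s)
from scipy.spatial.transform import Rotation as R
q=s["tcp_rot"];M=R.from_quat([q[1],q[2],q[3],q[0]]).as_matrix()
a=[]
for n in("top","scene"):
    print(n,"base",proj(n,[0,0,0]),"tcp",proj(n,p),"tips open",proj(n,[p+M@[0,.05,-.015],p-M@[0,.05,-.015],p+M@[0,-.05,-.015]]),"cheese top",proj(n,[.5743,.313,.055]))
    im=cv2.imread(f"pics/{n}1.png")
    for P,c in((p,(0,0,255)),([*p[:2],.0],(0,255,0)),([.5743,.313,.055],(255,0,0)),(p+M@[0,.05,-.015],(0,255,255)),(p-M@[0,.05,.015],(255,255,0)),([0,0,0],(255,0,255))):
        cv2.circle(im,tuple(int(round(v)) for v in proj(n,P)[0]),2,c,-1)
    a.append(im[:, :400] if n=="top" else im[:,112:])
cv2.imwrite("pics/dbg.png",np.clip(np.hstack(a)*1.5,0,255).astype(np.uint8))
```

```text
{'clock': 4.5333, 'q': array([ 0.3023,  0.2669,  0.2217,  1.5228,  0.0001, -0.8618]), 'qvel': array([-0.001 ,  0.0208, -0.0542, -0.0119, -0.001 , -0.0015]), 'joint_efforts': array([  0.1402, -67.0438,  53.4973,   0.2703,   0.0023,   0.0004]), 'tool_pos': array([0.5745, 0.315 , 0.1646]), 'tcp_rot': array([ 0.0013, -0.5497,  0.8353, -0.0004]), 'ft_force': array([ 1.2673, -0.9129, -0.9941]), 'wrist_torque': array([0.0426, 0.0274, 0.0215]), 'grip_force': 0.0, 'grip_width': 0.0853582159116333}
top base [[266.5109 393.3857]] tcp [[132.702  167.8285]] tips open [[121.8371 185.7037]
 [143.0638 150.781 ]
 [139.555  147.5482]] cheese top [[145.9276 176.6593]]
scene base [[270.994   86.8972]] tcp [[372.0134 192.5509]] tips open [[380.2913 175.7156]
 [363.5374 209.7892]
 [365.481  202.6926]] cheese top [[364.2594 216.9683]]
```

View pics/dbg.png

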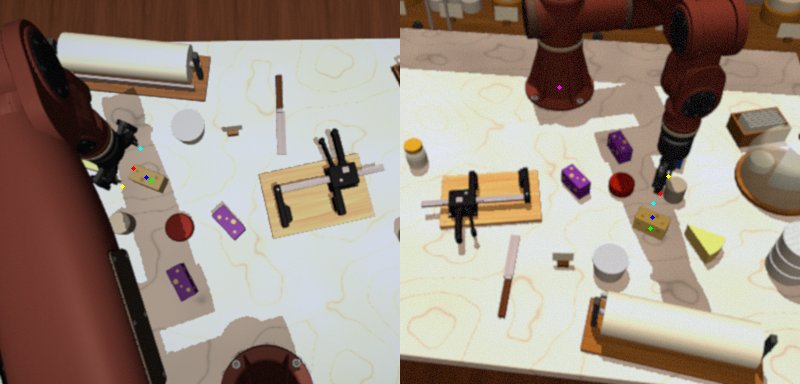

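The fingertips show about 8 px "higher" than the reported TCP predicts, in both views. Along with the 71 N upward push, that suggests the true tip height is about 28 mm above the reported one, so the fingers shut on top of the cheese. I'll measure the fingers numerically and probe the counter with shut fingers at a free spot.

Run:
```python
from h import *
print(ray("top",[[222,165]],0))
go(.60,.17,.12,156.7)
# cheese now vs before, at 55 mm (all in shadow now: lower V)
for n,cw in(("top",(125,158,175,200)),("scene",(338,200,392,245))):
  for k,V in((0,105 if n=="top" else 120),(1,70)):
    h=cv2.cvtColor(cv2.imread(f"pics/{n}{k}.png"),cv2.COLOR_BGR2HSV);x0,y0,x1,y1=cw
    m=np.zeros(h.shape[:2],np.uint8);m[y0:y1,x0:x1]=cv2.inRange(h[y0:y1,x0:x1],(15,100 if k else 60,V),(45,255,255))
    c=max(cv2.findContours(m,cv2.RETR_EXTERNAL,cv2.CHAIN_APPROX_NONE)[0],key=cv2.contourArea)
    print(n,k,cv2.contourArea(c),cv2.minAreaRect((ray(n,c[:,0],.055)*1000).astype(np.float32)))
h=cv2.cvtColor(cv2.imread("pics/scene1.png"),cv2.COLOR_BGR2HSV);m=h[150:215,350:400,2]<38
for r in range(20,60,3): print(r+150,''.join('#' if v else '.' for v in m[r]))
h=cv2.cvtColor(cv2.imread("pics/top1.png"),cv2.COLOR_BGR2HSV);m=h[115:195,85:150,2]<38
for r in range(0,80,3): print(r+115,''.join('#' if v else '.' for v in m[r]))
```

```text
[[0.6151 0.1115]]
turn units [-0.0039  0.0035 -0.0001] | shift units after turn [ 0.6153 -0.4038  0.2231] now [ 0.6157 -0.4034  0.2228]
top 0 452.0 ((573.6928100585938, 312.05084228515625), (86.76636505126953, 42.088565826416016), 66.96011352539062)
top 1 454.0 ((572.4802856445312, 311.850341796875), (87.66740417480469, 42.1447868347168), 66.96299743652344)
scene 0 368.5 ((574.8702392578125, 313.91888427734375), (89.16287231445312, 42.81678771972656), 66.51829528808594)
scene 1 741.0 ((592.3290405273438, 308.212890625), (93.04293823242188, 78.42911529541016), 67.310302734375)
170 ...................##.....####..##................
173 ..................###########...#.................
176 ..................#############...................
179 .................###########......................
182 ................############......................
185 ...............###########........................
188 .................########.........................
191 ................#######....#......................
194 ...........................#......................
197 ..................
[... 1442 characters left out ...]

166 .............###################.................................
169 #................###############.................................
172 ##..............################.................................
175 ####..........#################..................................
178 #########..####################..................................
181 ###################################..............................
184 ########....#############........................................
187 #########.........#######........................................
190 ###########......................................................
193 ############.....................................................
```

```bash
python3 -m inch '[[[0.154,-0.101,0.056,0,0,0],[0.154,-0.101,0.056,0,0,0],[0.154,-0.101,0.056,0,0,0],[0.154,-0.101,0.056,0,0,0],[0,0,0.1,0,0,0]]]' 0 20 >/dev/null
python3 -m inch '[[[0,0,0.15,0,0,0],[0,0,0.15,0,0,0],[0,0,0,0,0,0],[0,0,0,0,0,0]]]'
python3 -m inch '[[[0,0,0.03,0,0,0],[0,0,0,0,0,0]]]' | egrep 'pos|ft'
python3 -m inch '[[[0,0,0.03,0,0,0],[0,0,0,0,0,0]]]' | egrep 'pos|ft'
```

```text
clock: 5.28
tool_pos: [0.5964, 0.1694, 0.0358]
tcp_rot: [-0.002, -0.55, 0.835, 0.001]
ft_force: [0.4, -0.3, 0.4]
grip_width: 0.0
grip_force: 0.0
tool_pos: [0.5997, 0.1699, 0.0334]
ft_force: [-0.7, -0.4, -0.6]
tool_pos: [0.5993, 0.1698, 0.0266]
ft_force: [0.2, 0.3, -1.1]
```

```bash
for i in 1; do
python3 -m inch '[[[0,0,0.025,0,0,0],[0,0,0,0,0,0]]]' | egrep 'pos|ft'
python3 -m inch '[[[0,0,0.025,0,0,0],[0,0,0,0,0,0]]]' | egrep 'pos|ft'
python3 -m inch '[[[0,0,0.02,0,0,0],[0,0,0,0,0,0]]]' | egrep 'pos|ft'
done
```

```text
tool_pos: [0.5988, 0.1697, 0.021]
ft_force: [-0.1, 0.0, 0.2]
tool_pos: [0.5985, 0.1696, 0.0156]
ft_force: [0.3, 0.2, -0.8]
tool_pos: [0.5986, 0.1696, 0.0117]
ft_force: [0.1, -0.3, -0.4]
```

No contact at reported z = 0.012, so the height isn't biased by 25 mm. I look at where the shut tip really is.

Run:
```python
from h import *
A=[];p=ctrl.sense()["tool_pos"];print(p)
for n in("top","scene"):
    im=np.ascontiguousarray(ctrl.snapshot(n)[...,::-1]);cv2.imwrite(f"pics/{n}2.png",im);u=proj(n,p)[0];print(n,u)
    u=u.round().astype(int);x,y=u-[50,60];im=im[y:y+120,x:x+100]
    a=cv2.resize(im,None,fx=4,fy=4,interpolation=cv2.INTER_CUBIC);cv2.circle(a,(202,242),4,(0,255,0),1);A.append(a)
cv2.imwrite("pics/l2.png",np.clip(np.hstack(A)*1.8,0,255).astype(np.uint8))
```

```text
[0.5986 0.1696 0.0117]
top [201.1373 170.203 ]
scene [310.0688 228.2635]
```

View pics/l2.png

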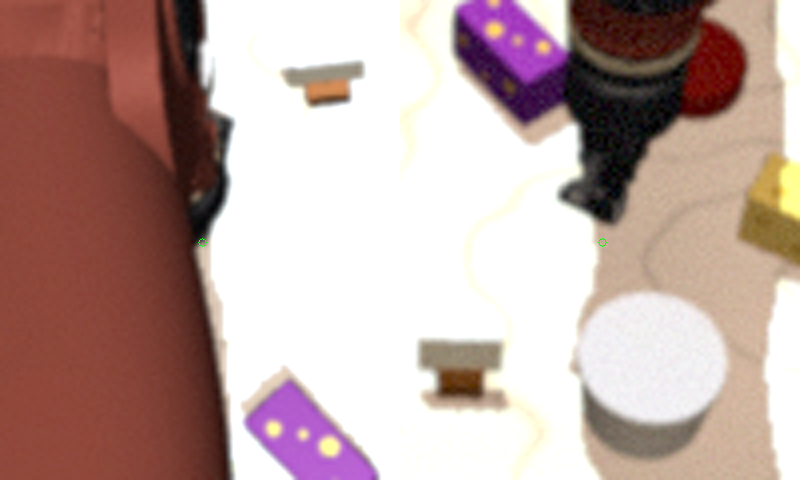

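```bash
python3 -m inch '[[[0,0,0.02,0,0,0],[0,0,0,0,0,0]]]' | egrep 'pos|ft'
python3 -m inch '[[[0,0,0.02,0,0,0],[0,0,0,0,0,0]]]' | egrep 'pos|ft'
python3 -m inch '[[[0,0,0.02,0,0,0],[0,0,0,0,0,0]]]' | egrep 'pos|ft'
```

```text
tool_pos: [0.5987, 0.1697, 0.0079]
ft_force: [-0.4, -0.5, 0.0]
tool_pos: [0.5986, 0.1696, 0.0037]
ft_force: [0.0, -0.2, -0.5]
tool_pos: [0.5985, 0.1697, -0.0003]
ft_force: [0.1, 0.3, -0.2]
```

```bash
for i in 1; do
python3 -m inch '[[[0,0,0.02,0,0,0],[0,0,0,0,0,0]]]' | egrep 'pos|ft'
python3 -m inch '[[[0,0,0.02,0,0,0],[0,0,0,0,0,0]]]' | egrep 'pos|ft'
python3 -m inch '[[[0,0,0.015,0,0,0],[0,0,0,0,0,0]]]' | egrep 'pos|ft'
done
```

```text
tool_pos: [0.5985, 0.1697, -0.0043]
ft_force: [-0.4, -0.1, 0.2]
tool_pos: [0.5986, 0.1696, -0.0083]
ft_force: [-0.4, -0.2, 0.5]
tool_pos: [0.5987, 0.1697, -0.0111]
ft_force: [-1.0, 0.1, -0.3]
```

```bash
python3 -m inch '[[[0,0,0.015,0,0,0],[0,0,0,0,0,0]]]' | egrep 'pos|ft'
python3 -m inch '[[[0,0,0.015,0,0,0],[0,0,0,0,0,0]]]' | egrep 'pos|ft'
python3 -m inch '[[[0,0,0.015,0,0,0],[0,0,0,0,0,0]]]' | egrep 'pos|ft'
```

```text
tool_pos: [0.5987, 0.1696, -0.014]
ft_force: [0.5, -0.2, 0.6]
tool_pos: [0.5987, 0.1697, -0.017]
ft_force: [0.4, -0.1, -0.9]
tool_pos: [0.5987, 0.1697, -0.02]
ft_force: [-0.4, 0.5, 0.6]
```

Run:
```python
from h import *
# tip in the scene picture, dark pixels near prediction
p=ctrl.sense()["tool_pos"]
im=np.ascontiguousarray(ctrl.snapshot("scene")[...,::-1]);cv2.imwrite("pics/scene3.png",im);u=proj("scene",p)[0];print(p,u)
v=cv2.cvtColor(im,cv2.COLOR_BGR2HSV)[...,2];x,y=(u-[25,35]).round().astype(int);print(x,y)
for r in range(0,50,2): print(y+r,''.join('#' if k<45 else '.' for k in v[y+r,x:x+60]))
print(ray("scene",[[310,222]],0))
```

```text
[ 0.5987  0.1697 -0.02  ] [309.2265 234.4923]
284 199
199 .................############################...............
201 .................############################...............
203 ..................##########################................
205 ...................########################.................
207 .....................#####################..................
209 .....................##################.....................
211 .....................################.......................
213 .....................###############........................
215 .....................#############..........................
217 ......................############..........................
219 ......................###########...........................
221 ....................############............................
223 ................##...##########.............................
225 ...................############.............................
227 ......................#######...............................
229 ..........................##................................
231 ............................................................
233 ............................................................
235 ............................................................
237 ............................................................
239 ............................................................
241 ............................................................
243 ............................................................
245 ............................................................
247 ............................................................
[[0.5694 0.1688]]
```

```bash
python3 -m inch '[[[0,0,0.015,0,0,0],[0,0,0,0,0,0]]]' | egrep 'pos|ft'
python3 -m inch '[[[0,0,0.015,0,0,0],[0,0,0,0,0,0]]]' | egrep 'pos|ft'
python3 -m inch '[[[0,0,0.01,0,0,0],[0,0,0,0,0,0]]]' | egrep 'pos|ft'
```

```text
tool_pos: [0.5988, 0.1696, -0.023]
ft_force: [-0.2, -0.2, -0.3]
tool_pos: [0.5986, 0.1696, -0.0261]
ft_force: [0.2, -0.2, 0.3]
tool_pos: [0.5987, 0.1696, -0.0279]
ft_force: [1.0, -0.8, -0.3]
```

```bash
python3 -m inch '[[[0,0,0.01,0,0,0],[0,0,0,0,0,0]]]' | egrep 'pos|ft'
python3 -m inch '[[[0,0,0.01,0,0,0],[0,0,0,0,0,0]]]' | egrep 'pos|ft'
python3 -m inch '[[[0,0,0.01,0,0,0],[0,0,0,0,0,0]]]' | egrep 'pos|ft|clock'
```

```text
tool_pos: [0.5988, 0.1697, -0.0298]
ft_force: [-0.5, -0.5, 0.3]
tool_pos: [0.5988, 0.1697, -0.0318]
ft_force: [-0.0, 0.6, -0.4]
clock: 8.77
tool_pos: [0.5988, 0.1697, -0.0338]
ft_force: [-0.5, -0.2, 0.3]
```

```bash
python3 -m inch '[[[0,0,0.01,0,0,0],[0,0,0,0,0,0]]]' | egrep 'pos|ft'
python3 -m inch '[[[0,0,0.01,0,0,0],[0,0,0,0,0,0]]]' | egrep 'pos|ft'
python3 -m inch '[[[0,0,0.01,0,0,0],[0,0,0,0,0,0]]]' | egrep 'pos|ft|clock'
python3 - <<'E'
from h import *
p=ctrl.sense()["tool_pos"]
im=np.ascontiguousarray(ctrl.snapshot("scene")[...,::-1]);cv2.imwrite("pics/scene4.png",im);u=proj("scene",p)[0];print(p,u)
v=cv2.cvtColor(im,cv2.COLOR_BGR2HSV)[...,2];x,y=284,215
for r in range(0,25,1): print(y+r,' '.join('%3d'%k for k in v[y+r,x+14:x+40]))
E
```

```text
tool_pos: [0.5992, 0.1697, -0.0353]
ft_force: [0.2, -0.2, 0.4]
tool_pos: [0.5993, 0.1697, -0.0354]
ft_force: [-9.3, -1.9, 18.9]
clock: 9.27
tool_pos: [0.5994, 0.1697, -0.0355]
ft_force: [-17.2, -2.3, 34.2]
[ 0.5994  0.1697 -0.0355] [308.8242 237.6418]
215 151 152 154 155 149 119  72  25  17  14   8  18  11   9  12  15  11  10  12  16  15  19  58  90 107 112
216 153 154 150 155 149 113  59  26  13  19  14  16  12  11  10  19  15  12  16  16   9  37  72 101 112 115
217 149 153 151 153 146 104  52  20  24  23  23  17  17   9  13   7  10   9  15  11  31  64  90 107 112 112
218 155 154 154 153 144 101  47  24  32  31  25  16  17  10  11   5  13   7   8  22  48  85 106 110 114 111
219 153 152 153 153 145 111  63  39  37  34  25  19  14  14  13   1  14  11  14  39  78 101 114 112 113 114
220 153 152 156 154 148 132  90  52  38  38  20  11   8  10   9  11  13   8  23  54  91 110 110 112 110 112
221 153 152 153 149 152 136  95  54  41  31  24  12  11  12  10  11  14   1  32  69 103 111 112 112 114 115
222 149 152 149 143 138 116  79  47  39  30  16   0   7  15  11  13  12  11  42  85 107 112 
[... 1151 characters left out ...]
  52  68  90 104 110 111 112 109 106 105 102 106 109
234 152 153 152 153 152 152 154 148 126 112 107  99  90  92  91 103 109 108 109 112 112 109 108 102 105 109
235 153 153 152 153 152 152 153 149 131 115 111 110 108 106 105 108 111 112 112 111 111 109 104 100 106 108
236 152 152 153 155 150 154 152 145 129 116 111 110 111 112 114 112 110 113 111 111 113 110 108 103 100 106
237 153 153 150 153 153 155 148 135 120 113 115 112 111 113 112 112 113 109 113 110 109 112 111 104 105 105
238 151 152 153 155 153 149 137 123 114 113 110 113 111 112 110 112 111 109 114 111 111 111 111 107 104 104
239 153 155 154 152 149 135 124 116 115 110 114 111 112 112 111 112 111 111 111 111 112 112 112 111 105 105
```

Contact comes at reported z = -0.0355, so the reported height is low by 35.5 mm and x, y agree with the picture. This also matches the fingers shutting on the cheese's top. I go back and grasp with that correction.

```bash
python3 -m inch '[[[0,0,-0.2,0,0,0],[0,0,-0.2,0,0,0],[0,0,-0.2,0,0,0],[0,0,-0.1,0,0,0],[-0.154,0.101,0,0,0,0]]]' 1 >/dev/null
python3 -m inch '[[[-0.154,0.101,0,0,0,0],[-0.154,0.101,0,0,0,0],[-0.154,0.101,0,0,0,0],[0,0,0,0,0,0],[0,0,0,0,0,0]]]'
python3 - <<'E'
from h import *
go(.5738,.3128,-.021,156.8)
E
```

```text
clock: 10.15
tool_pos: [0.5726, 0.3167, 0.1002]
tcp_rot: [-0.0, -0.551, 0.834, 0.0]
ft_force: [0.6, -0.0, -0.2]
grip_width: 0.0851
grip_force: 0.0
turn units [ 0.0005 -0.0002  0.0034] | shift units after turn [ 0.0154 -0.0131  0.6058] now [ 0.0154 -0.0132  0.6058]
```

```bash
python3 -m inch '[[[0.015,-0.013,0.1,0,0,0],[0,0,0.15,0,0,0],[0,0,0.1,0,0,0],[0,0,0.05,0,0,0],[0,0,0,0,0,0]]]' | egrep 'pos|ft'
python3 -m inch '[[[0,0,0.1,0,0,0],[0,0,0.1,0,0,0],[0,0,0,0,0,0]]]' | egrep 'pos|ft'
python3 -m inch '[[[0,0,0,0,0,0],[0,0,0,0,0,0],[0,0,0,0,0,0],[0,0,0,0,0,0],[0,0,0,0,0,0]]]' 0 40
python3 -m inch '[[[0,0,0,0,0,0],[0,0,0,0,0,0],[0,0,0,0,0,0],[0,0,0,0,0,0]]]'
```

```text
tool_pos: [0.573, 0.3095, 0.0176]
ft_force: [0.0, -0.2, 0.1]
tool_pos: [0.5733, 0.31, -0.0218]
ft_force: [-1.3, 0.7, -1.3]
clock: 11.23
tool_pos: [0.5758, 0.3115, -0.0173]
tcp_rot: [0.001, -0.55, 0.835, -0.0]
ft_force: [-2.2, -0.2, 7.2]
grip_width: 0.0437
grip_force: 42.8
clock: 11.57
tool_pos: [0.5758, 0.3115, -0.0173]
tcp_rot: [0.001, -0.55, 0.835, -0.0]
ft_force: [-2.2, -0.5, 7.2]
grip_width: 0.0435
grip_force: 42.8
```

The cheese is gripped at 43.6 mm wide. Lifting and turning to the board's yaw.

```bash
python3 -m inch '[[[0,0,-0.1,0,0,0],[0,0,-0.15,0,0,0],[0,0,-0.18,0,0,0],[0,0,-0.18,0,0,0],[0,0,-0.15,0,0,-0.23]]]' | egrep 'pos|width|force'
python3 -m inch '[[[0,0,0,0,0,-0.23],[0,0,0,0,0,-0.23],[0,0,0,0,0,-0.23],[0,0,0,0,0,-0.23],[0,0,0,0,0,0]]]'
python3 - <<'E'
from h import *
print(bw(-70,90));go(*bw(-70,90),.13,191.3)
E
```

```text
tool_pos: [0.5749, 0.3111, 0.1357]
ft_force: [0.6, -0.7, -2.3]
grip_width: 0.0437
grip_force: 41.6
clock: 12.4
tool_pos: [0.5746, 0.311, 0.1328]
tcp_rot: [-0.0, 0.775, -0.632, 0.0]
ft_force: [0.0, 0.7, -3.2]
grip_width: 0.0439
grip_force: 41.7
[ 0.482  -0.1386]
turn units [-0.0005  0.      0.0079] | shift units after turn [2.1134 0.8947 0.0142] now [2.1096 0.9035 0.014 ]
```

```bash
python3 -m inch '[[[0.176,0.075,0,0,0,0],[0.176,0.075,0,0,0,0],[0.176,0.075,0,0,0,0],[0.176,0.075,0,0,0,0],[0.176,0.075,0,0,0,0]]]' >/dev/null
python3 -m inch '[[[0.176,0.075,0,0,0,0],[0.176,0.075,0,0,0,0],[0.176,0.075,0,0,0,0],[0.176,0.075,0,0,0,0],[0.176,0.075,0,0,0,0]]]' >/dev/null
python3 -m inch '[[[0.176,0.075,0,0,0,0],[0.176,0.075,0,0,0,0],[0,0,0,0,0,0],[0,0,0,0,0,0],[0,0,0,0,0,0]]]'
python3 - <<'E'
from h import *
go(*bw(-70,90),.06,191.3)
# bar drawing and moving pad from picture 0: dark far jaw extents in board frame, z=57 mm
for n in("top","scene"):
    v=cv2.cvtColor(cv2.imread(f"pics/{n}0.png"),cv2.COLOR_BGR2HSV)[...,2];b,a=np.nonzero(v<40);Q=(ray(n,np.c_[a,b],.057)-O)*1000;q=np.c_[Q@EX,Q@EY]
    for lab,x0,x1,y0,y1 in(("farjaw tip",-104,-95,120,215),("farjaw pad",-85,-55,120,215),("fixed pad",-85,-55,-40,80),("fixed tip",-104,-95,-40,80),("jaw x ends",-130,-80,-20,190),("grip",60,75,-60,-2),("trigger",60,75,0,60)):
        k=q[(q[:,0]>x0)&(q[:,0]<x1)&(q[:,1]>y0)&(q[:,1]<y1)]
        if len(k): print(n,lab,len(k),"x",np.percentile(k[:,0],[0,100]),"y",np.percentile(k[:,1],[1,99]))
E
```

```text
clock: 13.65
tool_pos: [0.4802, -0.1383, 0.1327]
tcp_rot: [-0.0, 0.772, -0.636, -0.0]
ft_force: [0.6, 0.8, -3.0]
grip_width: 0.0434
grip_force: 42.2
turn units [-0.0006  0.0005 -0.0092] | shift units after turn [ 0.0031 -0.0084  0.3634] now [ 0.0032 -0.0083  0.3634]
top farjaw tip 17 x [-102.065   -95.1952] y [169.1129 185.4308]
top farjaw pad 125 x [-84.8742 -55.1688] y [157.2822 185.984 ]
top fixed pad 117 x [-84.911  -55.0468] y [13.2452 40.4665]
top fixed tip 24 x [-103.3469  -95.0059] y [13.524  32.7707]
top jaw x ends 152 x [-103.3469  -80.0009] y [ 13.6627 185.831 ]
top grip 37 x [60.5726 74.7642] y [-21.3152  -2.8081]
top trigger 21 x [60.4469 74.2612] y [17.3832 28.3794]
scene farjaw tip 2 x [-95.5623 -95.3011] y [174.9224 177.8067]
scene farjaw pad 66 x [-84.758  -56.6205] y [158.6936 182.4603]
scene fixed pad 53 x [-82.641  -55.1943] y [16.1916 33.7727]
scene jaw x ends 48 x [-95.5623 -80.143 ] y [ 16.0375 180.4558]
scene grip 37 x [60.024  74.8176] y [-27.377   -3.7111]
scene trigger 23 x [60.019  74.3551] y [10.4483 33.8712]
```

```bash
python3 -m inch '[[[0.003,-0.008,0.12,0,0,-0.009],[0,0,0.14,0,0,0],[0,0,0.14,0,0,0],[0,0,0.08,0,0,0],[0,0,0.07,0,0,0]]]' | egrep 'pos|ft'
python3 -m inch '[[[0,0,0.02,0,0,0],[0,0,0,0,0,0]]]' | egrep 'pos|ft'
python3 -m inch '[[[0,0,0.02,0,0,0],[0,0,0,0,0,0]]]' | egrep 'pos|ft'
```

```text
tool_pos: [0.4814, -0.1364, 0.0206]
ft_force: [0.3, 0.4, -3.0]
tool_pos: [0.4814, -0.1369, 0.0175]
ft_force: [0.9, 0.2, -2.5]
tool_pos: [0.4826, -0.1384, 0.0151]
ft_force: [-0.3, 0.5, -3.3]
```

```bash
python3 -m inch '[[[0,0,0.03,0,0,0],[0,0,0.02,0,0,0],[0,0,0,0,0,0]]]' | egrep 'pos|ft'
python3 -m inch '[[[0,0,0.015,0,0,0],[0,0,0,0,0,0]]]' | egrep 'pos|ft'
python3 -m inch '[[[0,0,0.015,0,0,0],[0,0,0,0,0,0]]]' | egrep 'pos|ft'
```

```text
tool_pos: [0.4815, -0.1384, 0.0037]
ft_force: [0.2, 0.5, -3.0]
tool_pos: [0.4817, -0.1386, 0.0011]
ft_force: [0.1, 0.2, -2.3]
tool_pos: [0.4817, -0.1386, -0.002]
ft_force: [-0.0, -0.8, -3.6]
```

```bash
python3 -m inch '[[[0,0,0.01,0,0,0],[0,0,0,0,0,0]]]' | egrep 'pos|ft'
python3 -m inch '[[[0,0,0.01,0,0,0],[0,0,0,0,0,0]]]' | egrep 'pos|ft'
python3 -m inch '[[[0,0,0.01,0,0,0],[0,0,0,0,0,0]]]' | egrep 'pos|ft'
```

```text
tool_pos: [0.482, -0.1387, -0.0023]
ft_force: [-5.3, 2.1, 9.6]
tool_pos: [0.482, -0.1388, -0.0024]
ft_force: [-15.2, 6.2, 30.4]
tool_pos: [0.482, -0.1388, -0.0024]
ft_force: [-24.2, 12.0, 50.1]
```

The cheese is on the board: contact came exactly 15 mm above the counter reading. I ease off, open a little and look.

```bash
python3 -m inch '[[[0,0,-0.026,0,0,0],[0,0,0,0,0,0]]]' | egrep 'pos|ft'
python3 -m inch '[[[0,0,0,0,0,0],[0,0,0,0,0,0],[0,0,0,0,0,0],[0,0,0,0,0,0]]]' 0.72 | egrep 'pos|ft|width'
python3 -m inch '[[[0,0,-0.05,0,0,0],[0,0,-0.15,0,0,0],[0,0,-0.2,0,0,0],[0,0,-0.2,0,0,0],[0,0,0,0,0,0]]]'
python3 - <<'E'
from h import *
go(*bw(67,-9),.12,101.3)
im=ctrl.snapshot("scene")[...,::-1];cv2.imwrite("pics/scene5.png",im)
cv2.imwrite("pics/l3.png",np.clip(cv2.resize(im[150:260,120:270],None,fx=4.5,fy=4.5,interpolation=cv2.INTER_CUBIC)*1.5,0,255).astype(np.uint8))
E
```

```text
tool_pos: [0.483, -0.1392, -0.0007]
ft_force: [0.1, -0.3, -3.7]
tool_pos: [0.4818, -0.1385, -0.0027]
ft_force: [-0.6, -0.1, 0.0]
grip_width: 0.0613
clock: 16.4
tool_pos: [0.4854, -0.1407, 0.1266]
tcp_rot: [-0.001, 0.774, -0.633, 0.005]
ft_force: [1.3, -0.7, 1.1]
grip_width: 0.0615
grip_force: 0.0
turn units [-0.0233  0.0012  3.0064] | shift units after turn [-0.6709 -0.4807  0.033 ] now [ 0.4827 -0.6689  0.042 ]
```

View pics/l3.png

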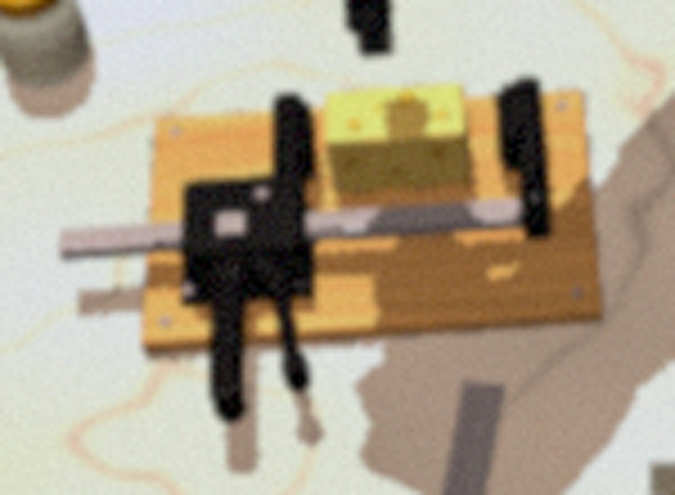

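The picture shows the cheese upright on the board, square between the open jaws, at crop (398,140). Now I turn by -90 deg and go above the trigger and grip.

```bash
python3 -m inch '[[[0,0,0,0,0,0.232],[0,0,0,0,0,0.232],[0,0,0,0,0,0.232],[0,0,0,0,0,0.232],[0,0,0,0,0,0.232]]]' 1 >/dev/null
python3 -m inch '[[[0,0,0,0,0,0.232],[0,0,0,0,0,0.232],[0,0,0,0,0,0.232],[0,0,0,0,0,0.232],[0,0,0,0,0,0.232]]]' >/dev/null
python3 -m inch '[[[0,0,0,0,0,0.232],[0,0,0,0,0,0.232],[0,0,0,0,0,0.22],[-0.165,-0.12,0,0,0,0],[-0.165,-0.12,0,0,0,0]]]' >/dev/null
python3 -m inch '[[[-0.165,-0.12,0,0,0,0],[-0.165,-0.12,0,0,0,0],[0,0,0,0,0,0],[0,0,0,0,0,0],[0,0,0,0,0,0]]]'
python3 - <<'E'
from h import *
go(*bw(67,-9),-.0145,101.3)
E
```

```text
clock: 18.12
tool_pos: [0.6295, -0.2062, 0.1167]
tcp_rot: [-0.001, -0.099, 0.995, 0.001]
ft_force: [-0.6, 0.4, -0.1]
grip_width: 0.0857
grip_force: 0.0
turn units [ 0.0031 -0.0033  0.0025] | shift units after turn [-0.0286 -0.018   0.6558] now [-0.0297 -0.0192  0.6557]
```

```bash
python3 -m inch '[[[-0.029,-0.018,0.1,0,0,0],[0,0,0.13,0,0,0],[0,0,0.1,0,0,0],[0,0,0,0,0,0],[0,0,0,0,0,0]]]' | egrep 'pos|ft'
python3 -m inch '[[[0,0,0.1,0,0,0],[0,0,0.08,0,0,0],[0,0,0.06,0,0,0],[0,0,0,0,0,0]]]' | egrep 'pos|ft'
python3 -m inch '[[[0,0,0.05,0,0,0],[0,0,0.037,0,0,0],[0,0,0,0,0,0],[0,0,0,0,0,0]]]' | egrep 'pos|ft'
python3 - <<'E'
from h import *
go(*bw(67,-9),-.0145,101.3)
A=[]
for n,w in(("scene",(135,170,235,270)),("top",(290,90,390,190))):
    im=ctrl.snapshot(n)[...,::-1];cv2.imwrite(f"pics/{n}6.png",im);A.append(cv2.resize(im[w[1]:w[3],w[0]:w[2]],None,fx=4,fy=4,interpolation=cv2.INTER_CUBIC))
cv2.imwrite("pics/l4.png",np.clip(np.hstack(A)*2.0,0,255).astype(np.uint8))
E
```

```text
tool_pos: [0.6353, -0.2083, 0.0524]
ft_force: [-0.5, -1.0, 0.8]
tool_pos: [0.6357, -0.2085, 0.003]
ft_force: [0.3, 0.6, -0.3]
tool_pos: [0.6365, -0.209, -0.0137]
ft_force: [-0.8, -0.8, 0.2]
turn units [ 0.0006 -0.0005  0.0023] | shift units after turn [0.0032 0.0025 0.0038] now [0.0032 0.0026 0.0038]
```

```bash
python3 -m inch '[[[0,0,0,0,0,0],[0,0,0,0,0,0]]]' 0.8 20 | egrep 'ft|wid|grip'
python3 -m inch '[[[0,0,0,0,0,0],[0,0,0,0,0,0]]]' 0.7 | egrep 'ft|wid|grip'
python3 -m inch '[[[0,0,0,0,0,0],[0,0,0,0,0,0]]]' 0.6 | egrep 'ft|wid|grip'
python3 -m inch '[[[0,0,0,0,0,0],[0,0,0,0,0,0]]]' 0.5 | egrep 'ft|wid|grip|pos'
python3 -m inch '[[[0,0,0,0,0,0],[0,0,0,0,0,0]]]' 0.42 | egrep 'ft|wid|grip|pos'
```

```text
ft_force: [0.8, 1.9, 0.7]
grip_width: 0.0682
grip_force: 0.8
ft_force: [-0.7, 2.4, 2.1]
grip_width: 0.0592
grip_force: 1.5
ft_force: [-1.6, 5.9, 4.6]
grip_width: 0.0514
grip_force: 3.4
tool_pos: [0.6368, -0.2077, -0.0133]
ft_force: [-0.7, 7.8, 6.2]
grip_width: 0.043
grip_force: 3.8
tool_pos: [0.6369, -0.2074, -0.0132]
ft_force: [-1.7, 9.1, 6.6]
grip_width: 0.0358
grip_force: 4.6
```

```bash
cat > jaw.py <<'E'
from h import *
import sys
for n in ("scene","top"):
    im=ctrl.snapshot(n)[...,::-1];cv2.imwrite(f"pics/{n}j{sys.argv[1]}.png",im)
    h=cv2.cvtColor(np.ascontiguousarray(im),cv2.COLOR_BGR2HSV)
    b,a=np.nonzero(h[...,2]<40);Q=(ray(n,np.c_[a,b],.057)-O)*1000;q=np.c_[Q@EX,Q@EY]
    k=q[(q[:,0]>-88)&(q[:,0]<-40)&(q[:,1]>110)&(q[:,1]<210)]
    b,a=np.nonzero(cv2.inRange(h,(18,90,60),(38,255,255)));Q=(ray(n,np.c_[a,b],.055)-O)*1000;c=np.c_[Q@EX,Q@EY]
    c=c[(c[:,0]>-88)&(c[:,0]<-55)&(c[:,1]>20)&(c[:,1]<170)]
    print(n,"jaw",len(k),np.percentile(k[:,1],[2,50,98]) if len(k) else "", "cheese",len(c),np.percentile(c[:,1],[2,50,98]) if len(c) else "")
E
python3 jaw.py 0
python3 -m inch '[[[0,0,0,0,0,0],[0,0,0,0,0,0]]]' 0.36 | egrep 'ft|wid|grip|pos'
python3 -m inch '[[[0,0,0,0,0,0],[0,0,0,0,0,0]]]' 0.33 | egrep 'ft|wid|grip|pos|clock'
python3 jaw.py 1
```

```text
scene jaw 102 [155.2715 166.7359 177.9676] cheese 313 [ 42.1658  91.7804 147.3242]
top jaw 116 [145.2047 170.5154 188.3258] cheese 0 
tool_pos: [0.6373, -0.2087, -0.0129]
ft_force: [-0.0, 4.3, 6.5]
grip_width: 0.0306
grip_force: 7.6
clock: 20.57
tool_pos: [0.6373, -0.209, -0.0128]
ft_force: [-0.1, 4.4, 5.7]
grip_width: 0.03
grip_force: 21.4
scene jaw 100 [152.544  163.8472 175.0946] cheese 310 [ 39.7787  91.5251 144.7341]
top jaw 113 [145.1671 169.5945 187.4266] cheese 0
```

Full stroke at 30 mm; the jaw came in by about 6 mm. Continuing to pump.

```bash
for n in 2 3; do
python3 -m inch '[[[0,0,0,0,0,0],[0,0,0,0,0,0],[0,0,0,0,0,0],[0,0,0,0,0,0],[0,0,0,0,0,0]]]' 0.82 | egrep 'ft|wid'
python3 -m inch '[[[0,0,0,0,0,0],[0,0,0,0,0,0],[0,0,0,0,0,0],[0,0,0,0,0,0],[0,0,0,0,0,0]]]' 0.42 | egrep 'ft|wid|grip'
python3 -m inch '[[[0,0,0,0,0,0],[0,0,0,0,0,0]]]' 0.36 | egrep 'clock|ft|wid|grip'
python3 jaw.py $n; done
```

```text
ft_force: [-0.7, 0.6, -0.2]
grip_width: 0.0702
ft_force: [-1.9, 8.4, 6.4]
grip_width: 0.0362
grip_force: 4.4
clock: 21.67
ft_force: [-1.0, 5.0, 6.8]
grip_width: 0.0309
grip_force: 7.4
scene jaw 98 [147.7255 158.6113 169.9348] cheese 304 [ 42.1644  90.2084 141.5036]
top jaw 97 [144.8583 167.4637 187.9514] cheese 0 
ft_force: [-1.0, 1.4, -0.7]
grip_width: 0.07
ft_force: [-2.3, 9.1, 6.4]
grip_width: 0.036
grip_force: 4.4
clock: 22.77
ft_force: [-0.5, 6.1, 6.4]
grip_width: 0.031
grip_force: 7.3
scene jaw 111 [140.537  152.3765 164.4745] cheese 297 [ 42.1633  88.8626 138.1655]
top jaw 87 [144.4615 165.619  188.0721] cheese 0
```

```bash
python3 -m inch '[[[0,0,0,0,0,0],[0,0,0,0,0,0],[0,0,0,0,0,0],[0,0,0,0,0,0],[0,0,0,0,0,0]]]' 0.82 | egrep 'ft|wid'
python3 -m inch '[[[0,0,0,0,0,0],[0,0,0,0,0,0],[0,0,0,0,0,0],[0,0,0,0,0,0],[0,0,0,0,0,0]]]' 0.42 | egrep 'ft|wid|grip'
python3 -m inch '[[[0,0,0,0,0,0],[0,0,0,0,0,0]]]' 0.36 | egrep 'clock|ft|wid|grip'
python3 jaw.py 4
python3 -m inch '[[[0,0,0,0,0,0],[0,0,0,0,0,0],[0,0,0,0,0,0],[0,0,0,0,0,0],[0,0,0,0,0,0]]]' 0.82 | egrep 'ft|wid'
python3 -m inch '[[[0,0,0,0,0,0],[0,0,0,0,0,0],[0,0,0,0,0,0],[0,0,0,0,0,0]]]' 0.6 | egrep 'ft|wid|grip'
python3 -m inch '[[[0,0,0,0,0,0],[0,0,0,0,0,0]]]' 0.52 | egrep 'ft|wid|grip'
python3 jaw.py 5
```

```text
ft_force: [-1.1, 0.8, -1.1]
grip_width: 0.0699
ft_force: [-1.6, 10.1, 6.6]
grip_width: 0.036
grip_force: 4.7
clock: 23.87
ft_force: [-0.6, 6.0, 6.5]
grip_width: 0.0311
grip_force: 8.1
scene jaw 107 [134.7585 147.5707 159.0449] cheese 301 [ 39.2812  88.4549 165.2722]
top jaw 81 [144.2235 165.4799 188.1446] cheese 0 
ft_force: [-0.3, -0.0, -0.2]
grip_width: 0.0703
ft_force: [-2.2, 5.3, 4.2]
grip_width: 0.0513
grip_force: 3.0
ft_force: [-1.7, 7.2, 5.4]
grip_width: 0.0443
grip_force: 3.9
scene jaw 108 [134.7613 146.352  157.7754] cheese 304 [ 36.5789  85.8492 165.0668]
top jaw 80 [145.3798 165.9267 188.1567] cheese 0
```

```bash
python3 -m inch '[[[0,0,0,0,0,0],[0,0,0,0,0,0]]]' 0.46 | egrep 'ft|wid|grip'
python3 -m inch '[[[0,0,0,0,0,0],[0,0,0,0,0,0]]]' 0.42 | egrep 'ft|wid|grip'
python3 -m inch '[[[0,0,0,0,0,0],[0,0,0,0,0,0]]]' 0.39 | egrep 'ft|wid|grip'
python3 -m inch '[[[0,0,0,0,0,0],[0,0,0,0,0,0]]]' 0.365 | egrep 'clock|ft|wid|grip'
python3 jaw.py 6
```

```text
ft_force: [-0.6, 8.3, 6.5]
grip_width: 0.0395
grip_force: 4.4
ft_force: [-2.0, 10.2, 7.8]
grip_width: 0.0359
grip_force: 5.0
ft_force: [-1.3, 9.8, 7.4]
grip_width: 0.0333
grip_force: 5.8
clock: 25.65
ft_force: [-0.2, 6.1, 6.9]
grip_width: 0.0312
grip_force: 7.7
scene jaw 111 [129.4977 143.0791 154.7098] cheese 308 [ 33.9046  83.0563 165.4394]
top jaw 78 [145.3548 165.9267 188.1808] cheese 0
```

```bash
python3 -m inch '[[[0,0,0,0,0,0],[0,0,0,0,0,0],[0,0,0,0,0,0],[0,0,0,0,0,0],[0,0,0,0,0,0]]]' 0.82 | egrep 'ft|wid'
python3 -m inch '[[[0,0,0,0,0,0],[0,0,0,0,0,0],[0,0,0,0,0,0],[0,0,0,0,0,0]]]' 0.6 | egrep 'ft|wid|grip'
python3 -m inch '[[[0,0,0,0,0,0],[0,0,0,0,0,0]]]' 0.56 | egrep 'ft|wid|grip'
python3 -m inch '[[[0,0,0,0,0,0],[0,0,0,0,0,0]]]' 0.53 | egrep 'ft|wid|grip'
python3 -m inch '[[[0,0,0,0,0,0],[0,0,0,0,0,0]]]' 0.50 | egrep 'clock|ft|wid|grip'
python3 jaw.py 7
```

```text
ft_force: [-0.0, 1.0, -0.0]
grip_width: 0.0699
ft_force: [-1.2, 5.2, 3.6]
grip_width: 0.0514
grip_force: 3.1
ft_force: [-2.5, 7.0, 6.2]
grip_width: 0.0479
grip_force: 3.8
ft_force: [-2.1, 7.9, 7.3]
grip_width: 0.0453
grip_force: 4.1
clock: 27.0
ft_force: [-2.6, 8.7, 7.2]
grip_width: 0.0428
grip_force: 4.5
scene jaw 108 [128.9943 140.5824 152.0126] cheese 311 [ 33.5177  83.0859 165.2335]
top jaw 80 [144.1838 165.9267 188.1567] cheese 0
```

```bash
python3 -m inch '[[[0,0,0,0,0,0],[0,0,0,0,0,0]]]' 0.48 | egrep 'ft|wid|grip'
python3 -m inch '[[[0,0,0,0,0,0],[0,0,0,0,0,0]]]' 0.46 | egrep 'ft|wid|grip'
python3 -m inch '[[[0,0,0,0,0,0],[0,0,0,0,0,0]]]' 0.44 | egrep 'ft|wid|grip'
python3 -m inch '[[[0,0,0,0,0,0],[0,0,0,0,0,0]]]' 0.42 | egrep 'clock|ft|wid|grip'
```

```text
ft_force: [-1.5, 9.0, 6.4]
grip_width: 0.0408
grip_force: 4.8
ft_force: [-1.5, 10.2, 7.8]
grip_width: 0.0393
grip_force: 5.1
ft_force: [-2.0, 11.1, 7.7]
grip_width: 0.0375
grip_force: 5.8
clock: 27.77
ft_force: [-1.8, 12.5, 8.7]
grip_width: 0.0356
grip_force: 6.4
```

```bash
python3 -m inch '[[[0,0,0,0,0,0],[0,0,0,0,0,0]]]' 0.40 | egrep 'ft|wid|grip'
python3 -m inch '[[[0,0,0,0,0,0],[0,0,0,0,0,0],[0,0,0,0,0,0]]]' 0.385 | egrep 'ft|wid|grip|clock|pos'
python3 jaw.py 8
```

```text
ft_force: [-1.3, 11.0, 8.8]
grip_width: 0.0343
grip_force: 8.4
clock: 28.18
tool_pos: [0.6372, -0.2075, -0.0127]
ft_force: [-2.0, 10.0, 9.0]
grip_width: 0.033
grip_force: 10.8
scene jaw 99 [128.9704 138.81   149.6579] cheese 315 [ 33.5194  85.5653 165.218 ]
top jaw 74 [145.3048 166.5418 189.905 ] cheese 0
```

The trigger load, taken as mean pad force plus half the wrist reaction, is about 16 N against about 9.7 N without the cheese. That puts roughly 7–12 N on the cheese, near the 10 N target. I'll hold, check that it's steady and take a last look.

```bash
python3 -m inch '[[[0,0,0,0,0,0],[0,0,0,0,0,0],[0,0,0,0,0,0],[0,0,0,0,0,0],[0,0,0,0,0,0]]]' | egrep 'ft|wid|grip|clock'
python3 - <<'E'
from h import *
im=ctrl.snapshot("scene")[...,::-1];cv2.imwrite("pics/scene9.png",im)
cv2.imwrite("pics/l9.png",np.clip(cv2.resize(im[160:260,120:260],None,fx=5.5,fy=5.5,interpolation=cv2.INTER_CUBIC)*1.8,0,255).astype(np.uint8))
E
```

```text
clock: 28.7
ft_force: [-1.8, 10.4, 8.2]
grip_width: 0.0327
grip_force: 10.8
```

View pics/l9.png

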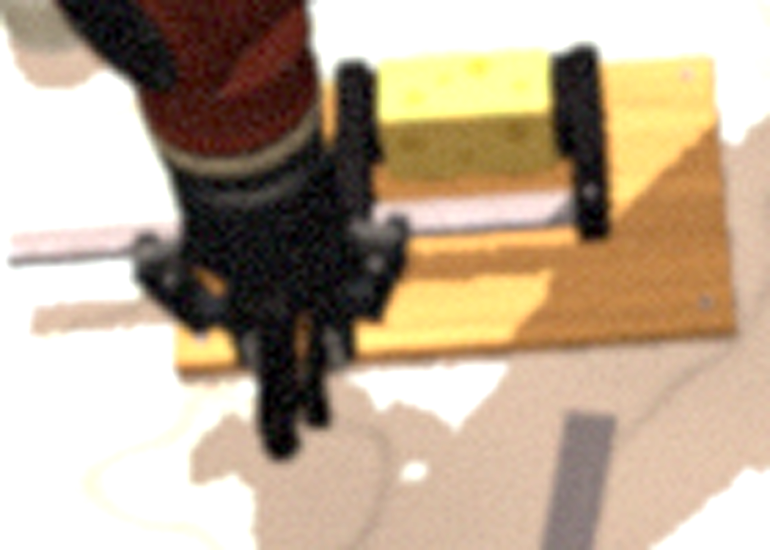

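The last picture shows the cheese, at crop (467,115), tight between both pads, and the gripper squeezing trigger and grip. The forces are steady, so I hand it in.

```bash
python3 -c "
from workcell import ctrl
print(ctrl.close_job())"
```

```text
the job is handed in; nothing more can be done
None
```

I handed the job in at about 29 s, with the cheese standing clamped between both pads at an estimated 7–12 N and the gripper still squeezing the trigger; the one mishap was a first grasp that shut on top of the cheese (about 71 N upward on the wrist), and the cheese did not move.

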